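# Set up to clean a mixing panel and open the safety-capped cleaner

## Task

Get ready to clean the white mixing panel: draw it straight up out of the slotted wooden rack, stand it in the orange wash trough and let go of it. Then open the cleaner bottle by its red safety cap: press the cap down against its spring, twist it anticlockwise (seen from above) while it is down, lift it off, and finish while still holding the cap level and still, straight above the bottle and a few centimetres clear of it - do not put it down or let go. Leave the green panel in the rack and everything else on the worktop where it stands.

Things in the scene. Friction and masses are not known exactly. Their poses are not given: they have to be found in the camera images.
- rack: Fixed light-wood block, 130 (its x) x 120 (its y) x 50 mm high, origin at the centre of its underside, z up. Two slots open at the top, centred at x = -30 mm and x = +30 mm, each 11 mm along x, 92 mm along y and 40 mm deep (slot floor 10 mm above the worktop). Turned up to 0.5 rad about z.
- white_panel: White panel with paint dabs, 8 mm thick (its x), 88 wide (y), 120 tall (z), 0.11 kg; origin at the middle of its lower edge. Starts upright in either rack slot, on the slot floor, top edge 130 mm above the worktop, axes parallel to the rack's. Pinch it across its thickness at the middle of the top edge.
- green_panel: A bystander: green panel of the same size and axes as the white one, standing in the other rack slot (slots 60 mm apart). Leave it there.
- trough: Fixed orange open-topped wash trough, outside 46 (its x) x 122 (its y) x 70 mm high, walls 5 mm, inside 36 x 112 mm, inner floor 5 mm above the worktop. Origin at the centre of its underside, z up. Turned up to 0.5 rad about z. The panel stands in it with its width along the trough's y; it may lean on a wall.
- cleaner: Fixed amber cleaner bottle in a bolted-down steel base (110 x 110 mm); cannot move or turn. Origin at the centre of the underside on the worktop, z up the axis of bottle and cap. Body 82 mm across (base ring 90) up to 72 mm height, narrowing to a white collar 54 mm across with top at 104 mm; spout and two locking tabs on it up to 124 mm. Turned up to 0.7 rad.
- cap: Red round push-and-turn cap, 56 mm across, 40 tall, 0.05 kg, white mark on top along its +x. Origin at the centre of its underside, z up. Closed: underside 112 mm, top 152 mm above the worktop, x along the bottle's x. Locked against lifting and turning until pushed down over 5 mm (stop at 8 mm). Pinch it across its diameter at any yaw, firmly (30 N or more).
- spout (a joint): Black spring spout under the cap, m pushed down: 0 cap closed, 0.005 to 0.008 cap pressed (spring 5 N at 0, 13 N at 0.008), -0.003 cap off (top 137 mm up). Held down, the cap turns anticlockwise only, seen from above; from 0.8 rad of turn it is free to lift straight off (1.1 to 1.5 is safe, it stops near 2.3). Turned less, it catches under the tabs.
- magnifier: A bystander: domed glass paperweight magnifier in a brass ring, 75 mm across, 34 mm tall; origin at the centre of its underside. Leave it alone.
- palette_box: A bystander: closed blue wet palette box, 114 (x) x 164 (y) x 31 mm; origin at the centre of its underside. Leave it alone.
- handle: A bystander: turned wooden handle standing on end, 34 mm across, 95 mm tall; origin at the centre of its underside. Leave it alone.
- clip_stand: A bystander: crocodile clip on a steel stem and a round 70 mm foot, 125 mm tall; origin at the centre of its underside. Leave it alone.
- pot_red: A bystander: capped red paint pot, 43 mm across and 46 mm tall, white cap; origin at the centre of its underside, z up. Stands along the far side of the worktop; the four pots may be in any order. Leave it alone.
- pot_yellow: A bystander: capped yellow paint pot, 43 mm across and 46 mm tall, white cap; origin at the centre of its underside, z up. Stands along the far side of the worktop; the four pots may be in any order. Leave it alone.
- pot_blue: A bystander: capped blue paint pot, 43 mm across and 46 mm tall, white cap; origin at the centre of its underside, z up. Stands along the far side of the worktop; the four pots may be in any order. Leave it alone.
- pot_green: A bystander: capped green paint pot, 43 mm across and 46 mm tall, white cap; origin at the centre of its underside, z up. Stands along the far side of the worktop; the four pots may be in any order. Leave it alone.
Things that resemble listed ones, but are neither listed nor needed, are in the scene too. Of the things like the trough, leave any that is turquoise; of the rest the larger one is meant.

How it is judged:
By the outcome, as a careful person would: the job done as asked, in the order asked, and still so for the second after the job is handed in, while the arm keeps its last pose, push and grip.
It also fails if it takes over 64 s, if anything falls off the work surface, if the arm or the gripper's body presses on something with over 40 N, if the wrist force passes 120 N, or if a joint passes its speed limit or range.

## Robot

A 7-joint arm with a two-finger parallel gripper is mounted at the origin on the work surface. World frame = base frame: x ahead of the robot, y to its left, z up, the work surface at z = 0. Lengths are in mm, angles in rad, forces in N, time in s.
With the tool pointing down it reaches from about 400 to 900 mm from the base axis. Payload 5.5 kg.
Tool frame: the origin (TCP) lies at the very end of the fingers, on their centre line; the grasp point (between the pads) lies 19 mm behind it; x points along the fingers, y is the direction in which the jaws open and shut, and the axes are right-handed (so a half turn about x gives the same grasp; the last joint's range is limited). The gripper opens to 85 mm and grips with 20 to 120 N. Pads are 22 mm wide; open, the fingers measure 114 mm over their backs; the gripper's body (76 mm by 85 mm) begins 54 mm behind the grasp point. The pads swing forward as they close: fully open they stand 13 mm farther back than shut.
Start: joints at [-0.847, 0.501, -0.427, 1.55, 0.221, 1.138, -0.21], TCP at [288.996, 582.221, 231.31] pointing down, gripper open.
Joint ranges: [-2.88, 2.88], [-0.31, 2.03], [-1.54, 1.56], [0.2, 2.42], [-1.41, 4.55], [0.19, 2.02], [-2.57, 2.57]. Speed limits (rad/s): [2.57, 2.57, 3.14, 3.14, 3.14, 3.14, 3.14].

## Interface

Orientations are given as a unit quaternion [x, y, z, w].
In Python, from plant import env gives the robot as it stands.
- The arm moves only by the tool servo_tool, never from a script. Its argument "rows" is text: rows parted by semicolons, each of 7 numbers parted by spaces: the finger opening in mm, from 0 to 85.4, then the shift along the tool's x, y, z in mm, then the turn, a rotation vector about the tool's x, y, z in degrees. In form: hand dx dy dz wx wy wz; .... A call has 1 to 20 rows; each row is the pose to reach, as a shift and turn from the pose commanded when the call began, along the tool's axes at that moment; what a row does not reach only later rows make up. A row lasts 1/10 s, in which the tool goes at most 50 mm and 8.59 degrees, less where a joint would pass 70% of its speed; a pose out of reach is approached as far as the arm can. A call with a gripper value outside its range is refused whole. The fingers move at their own pace and stop on an object; the grip force is fixed at half the most. Time passes only in rows, so rows that repeat a pose let the fingers close. It gives the time, the measured TCP pose, the force and the opening at its end, in the units of the state.
- env.get_state(): the state, without advancing time (a new reading comes with each control period).
- env.grab_frame(name): name is "side" or "top" or "wrist"; returns a dict with "color" (384x512x3 uint8, blue, green, red), "z_map" (384x512 float32, mm along the optical axis (not along the pixel's ray), 0 where there is no reading), "intrinsics" (3x3 intrinsics, pixels), "world_to_cam" (4x4, takes a point from world to camera coordinates). Camera axes: x right, y up, looking along -z (the intrinsics and any distortion apply to the point x, -y, -z); pixel columns grow to the right and rows downward; lengths in mm; the calibration is good to about 2 mm. The wrist camera is an equidistant fisheye: a pixel r from the principal point sees the ray r / f radians off the axis. A picture is of the moment at which its call begins.
- env.finish_job(): hands the job in, once; it reports no verdict.
Trained networks look in a picture, given as the dict that the camera call returned (one of the last four; its "shot" number tells which), for a name from the list of things; names that differ only in an ending like _2 or _b are one class to them, and where a whole thing is asked for, a point or a joint stands for the part that bears it (a point fixed in the world has none). Each returns a list of dicts, best first, with "conf" (0 to 1); they miss things now and then, are a little off and sometimes report something else, mostly with a low value. They report only what shows in the picture. A call takes as long as a camera call. They do not tell look-alikes from the thing itself.
- env.find_in(thing, picture): "extent" ([left, top, right, bottom] in pixels, round what is visible of it).
- env.trace(thing, picture): "region" (384x512 bool, what is visible of it) and "extent" ([left, top, right, bottom] in pixels, round what is visible of it).
- env.spot_point(thing, picture): "pixel" ([column, row] in pixels: a listed point, or the origin of a listed thing).
The state is a dict: "time_s": time; "joints": joint angles; "joint_velocities": joint speeds; "joint_torque": joint torques, N m; "ee_pos": TCP position; "ee_rot": TCP orientation; "force": force on the tool from outside, world axes, zero at the start; "torque": the same for the moment, N m; "opening": finger opening in mm.
Only numpy, scipy, OpenCV 4.12 (cv2) and the standard library are available. Lean on these libraries where they do the work, as an engineer would, in place of code of your own. Each camera call takes 0.05 s, during which the arm holds its last target.

## Working session

There is one attempt and no reset: what is moved stays moved. The work goes in short steps, Python scripts to look and compute and a tool call to move; the robot and the scene stay as the last step left them, time stands still between calls to the robot, and variables do not carry over. Pictures are saved under pics/ and viewed, and the job is handed in when it is done.

Besides the shell and the picture viewer there is one more tool, called after "Emit:" by a JSON object that holds its "name" and its "arguments", one argument or row to a line. servo_tool: Moves the arm, as the interface text tells. Its arguments: {"type":"object","properties":{"rows":{"type":"string"}},"required":["rows"]}

```bash
ls; mkdir -p pics; python3 - <<'E'
from plant import env
import cv2,pickle
s=env.get_state(); print({k:s[k] for k in('time_s','ee_pos','ee_rot','force','opening','joints')})
for n in('top','side','wrist'):
    f=env.grab_frame(n); cv2.imwrite(f'pics/{n}0.png',f['color']); pickle.dump(f,open(f'{n}0.pkl','wb'))
    print(n,f['intrinsics'],f['world_to_cam'],f.keys())
E
```

```text
pics
{'time_s': 0.0, 'ee_pos': array([288.78123854, 581.55622132, 230.24129372]), 'ee_rot': array([ 0.160794  ,  0.68860037, -0.16214178,  0.68824768]), 'force': array([ 1.03147895, -0.71213501,  0.61495768]), 'opening': 85.39953904421179, 'joints': array([-0.84679141,  0.50188225, -0.42677625,  1.55143839,  0.22082087,
        1.13830266, -0.21030883])}
top [[487.54207028   0.         257.54773966]
 [  0.         487.54207028 196.121722  ]
 [  0.           0.           1.        ]] [[-1.19384321e-02 -9.99916603e-01 -4.92560641e-03  7.37632066e+01]
 [ 9.88206495e-01 -1.25503893e-02  1.52611960e-01 -5.48415401e+02]
 [-1.52661051e-01 -3.04556873e-03  9.88273913e-01 -1.37858698e+03]
 [ 0.00000000e+00  0.00000000e+00  0.00000000e+00  1.00000000e+00]] dict_keys(['color', 'z_map', 'intrinsics', 'world_to_cam', 'shot'])
side [[496.26477859   0.         254.96202381]
 [  0.         496.26477859 197.29327759]
 [  0.           0.           1.        ]] [[ 8.65263183e-01 -5.01270840e-01  6.86794086e-03 -4.67589883e+02]
 [ 3.23033090e-01  5.67971817e-01  7.57005706e-01 -2.72035095e+02]
 [-3.83365683e-01 -6.52790594e-01  6.53372170e-01 -1.47315345e+03]
 [ 0.00000000e+00  0.00000000e+00  0.00000000e+00  1.00000000e+00]] dict_keys(['color', 'z_map', 'intrinsics', 'world_to_cam', 'shot'])
wrist [[297.31863964   0.         260.06777442]
 [  0.         297.31863964 193.59910954]
 [  0.           0.           1.        ]] [[ 4.45336849e-01  8.95359068e-01 -2.68890414e-03 -6.47844177e+02]
 [-8.46786911e-01  4.20198326e-01 -3.26167585e-01  4.22893894e+01]
 [-2.90907232e-01  1.47531373e-01  9.45308138e-01 -3.81112335e+02]
 [ 0.00000000e+00  0.00000000e+00  0.00000000e+00  1.00000000e+00]] dict_keys(['color', 'z_map', 'intrinsics', 'world_to_cam', 'shot'])
```

View pics/top0.png

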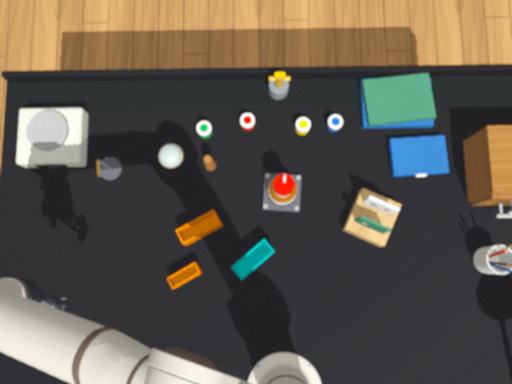

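View pics/side0.png

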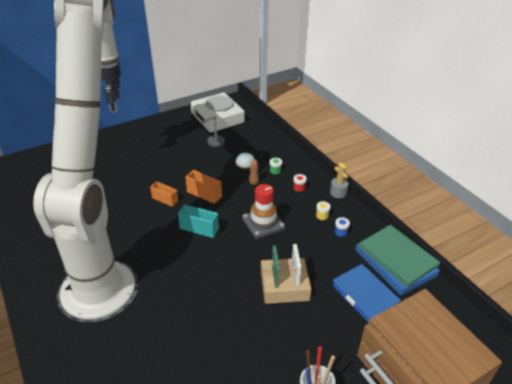

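View pics/wrist0.png

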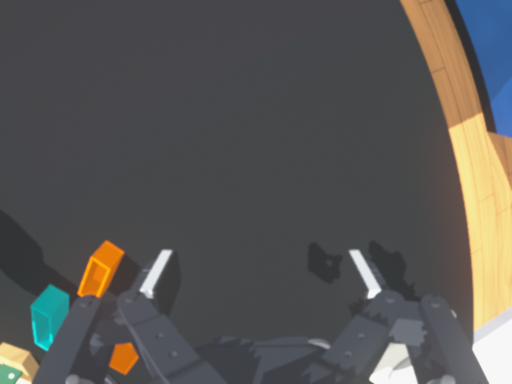

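```bash
cat > h.py <<'E'
import numpy as np,cv2,pickle
def cloud(f):
    K=f['intrinsics'];d=f['z_map'];v,u=np.mgrid[:d.shape[0],:d.shape[1]]
    x=(u-K[0,2])/K[0,0];y=(v-K[1,2])/K[1,1]
    p=np.stack([x*d,-y*d,-d],-1)
    M=np.linalg.inv(f['world_to_cam'])
    w=p@M[:3,:3].T+M[:3,3]; w[d==0]=np.nan
    return w
def fcloud(f):
    K=f['intrinsics'];d=f['z_map'];v,u=np.mgrid[:d.shape[0],:d.shape[1]]
    a=(u-K[0,2])/K[0,0];b=(v-K[1,2])/K[1,1];r=np.hypot(a,b)+1e-9
    t=np.tan(np.minimum(r,1.5))
    p=np.stack([a/r*t*d,-b/r*t*d,-d],-1)
    M=np.linalg.inv(f['world_to_cam'])
    w=p@M[:3,:3].T+M[:3,3]; w[(d==0)|(r>1.4)]=np.nan
    return w
def rect(p):
    (c,s,a)=cv2.minAreaRect(p.astype(np.float32).reshape(-1,1,2)); return c,s,a
E
python3 - <<'E'
from h import *
for n in('top','side'):
    f=pickle.load(open(n+'0.pkl','rb'));w=cloud(f);c=f['color'].astype(int);hsv=cv2.cvtColor(f['color'],cv2.COLOR_BGR2HSV)
    v,u=np.mgrid[:384,:512]
    def box(a):return (u>=a[0])&(u<=a[2])&(v>=a[1])&(v<=a[3])
    B={'top':dict(rack=(335,180,410,250),tr=(168,203,230,250),cl=(255,165,310,220)),
       'side':dict(rack=(255,235,315,305),tr=(182,165,226,205),cl=(240,180,290,240))}[n]
    print(n,'table z',np.nanmedian(w[box((100,300,120,320) if n=='side' else (300,320,420,360))],0))
    m=box(B['rack']);p=w[m];print('rack z hist',np.histogram(p[:,2][~np.isnan(p[:,2])],bins=np.arange(-10,150,10)))
    for nm,sel in dict(racktop=(hsv[...,0]>8)&(hsv[...,0]<25)&(hsv[...,1]>60)&(abs(w[...,2]-50)<5),
        white=(hsv[...,1]<60)&(w[...,2]>65), whitetop=(hsv[...,1]<70)&(w[...,2]>122),
        green=(hsv[...,0]>35)&(hsv[...,0]<95)&(hsv[...,1]>60)&(w[...,2]>65),hi=w[...,2]>122).items():
        q=w[m&sel]; 
        if len(q)>3: print(nm,len(q),q.mean(0).round(1),rect(q[:,:2]))
    m=box(B['tr'])&(hsv[...,1]>120)&(hsv[...,0]<25)
    q=w[m&(w[...,2]>62)]; print('rim',len(q),q[:,2].mean(),q[:,:2].mean(0),rect(q[:,:2]))
    m=box(B['cl']);print('cl zmax',np.nanmax(w[m][:,2]))
    q=w[m&(w[...,2]>145)];print('captop',len(q),q.mean(0),cv2.minEnclosingCircle(q[:,:2].astype(np.float32)),np.median(q[:,2]))
    np.set_printoptions(suppress=True)
E
```

```text
top table z [ 134.48342206 -221.51324209    0.72294477]
rack z hist (array([1489, 1845,   50,   33,   39,  642,  747,   45,   51,   48,   47,
         42,   57,  129,  110]), array([-10,   0,  10,  20,  30,  40,  50,  60,  70,  80,  90, 100, 110,
       120, 130, 140]))
racktop 1119 [ 477.8 -256.7   50.2] ((484.26617431640625, -264.37921142578125), (120.96408081054688, 131.68679809570312), 64.84439086914062)
white 293 [ 503.4 -272.2  109.5] ((483.9670104980469, -264.04736328125), (88.43135070800781, 69.1187744140625), 64.84121704101562)
whitetop 141 [ 499.4 -274.1  129.9] ((483.9919738769531, -264.16766357421875), (88.23481750488281, 68.97126770019531), 64.84120178222656)
green 193 [ 456.6 -247.1  112.9] ((457.0484619140625, -250.03697204589844), (85.95557403564453, 8.44270133972168), 64.35184478759766)
hi 227 [ 483.6 -263.8  129.7] ((483.9919738769531, -264.16766357421875), (88.23481750488281, 68.97126770019531), 64.84120178222656)
rim 228 69.38095033239178 [458.77499267 237.6954329 ] ((458.7398376464844, 237.56155395507812), (46.878868103027344, 122.56845092773438), 27.832935333251
[... 722 characters left out ...]
09.5 -279.6  129.4] ((489.9023132324219, -266.9614562988281), (89.26115417480469, 59.826637268066406), 63.17076873779297)
green 147 [ 453.6 -261.1  114.9] ((458.25775146484375, -253.0584716796875), (93.41329956054688, 9.178558349609375), 63.71718215942383)
hi 160 [ 484.8 -267.9  129.3] ((486.228759765625, -265.0149230957031), (90.94845581054688, 68.12542724609375), 64.69353485107422)
rim 186 67.76886775839361 [459.5572091  236.11059569] ((461.113037109375, 236.05520629882812), (52.99740219116211, 127.15460205078125), 27.93515968322754)
cl zmax 159.46254397227926
captop 177 [564.98055876  -7.56971849 152.32949604] ((565.308837890625, -5.672666549682617), 28.724056243896484) 152.53748482395406
```

```bash
cat >> h.py <<'E'
from scipy.spatial.transform import Rotation as R
def down(phi): # tool x down, tool y at world angle phi(deg)
    a=np.radians(phi);x=np.array([0,0,-1.]);y=np.array([np.cos(a),np.sin(a),0]);return R.from_matrix(np.stack([x,y,np.cross(x,y)],1))
def delta(p0,R0,p1,R1):
    return R0.inv().apply(np.array(p1)-p0).round(1),(R0.inv()*R1).as_rotvec(degrees=True).round(2)
E
python3 - <<'E'
from h import *
from plant import env
s=env.get_state();print(s['ee_pos'],s['joints'])
R0=R.from_quat(s['ee_rot']);print(R0.as_matrix().round(3))
ya=R0.as_matrix()[:,1];print('yaw y',np.degrees(np.arctan2(ya[1],ya[0])))
for phi in(-25.16,154.84):
  print(delta(s['ee_pos'],R0,(511.4,-276.9,230),down(phi)))
print(delta(s['ee_pos'],R0,(560,150,260),down(154.8)))
E
```

```text
[288.82592605 581.71494914 230.48967304] [-0.84678963  0.50165277 -0.42683439  1.55119957  0.2208017   1.13829186
 -0.21032014]
[[-0.001  0.445  0.896]
 [-0.001  0.896 -0.445]
 [-1.    -0.002 -0.   ]]
yaw y 63.59906680834699
(array([   1.5, -670.1,  581.1]), array([8.876e+01, 6.000e-02, 7.000e-02]))
(array([   1.5, -670.1,  581.1]), array([-9.124e+01, -7.000e-02,  6.000e-02]))
(array([ -29.1, -266.2,  434.9]), array([-9.12e+01, -7.00e-02,  6.00e-02]))
```

```bash
python3 - <<'E'
import numpy as np
o=[]
for k in range(1,20):
    p=np.radians(4*k);r=650-3*k;o.append(f"45 0 {r*np.cos(p)-650:.0f} {r*np.sin(p):.0f} {4*k if k<30 else 0} 0 0")
print("; ".join(o))
E
```

```text
45 0 -5 45 4 0 0; 45 0 -12 90 8 0 0; 45 0 -23 133 12 0 0; 45 0 -37 176 16 0 0; 45 0 -53 217 20 0 0; 45 0 -73 257 24 0 0; 45 0 -95 295 28 0 0; 45 0 -119 332 32 0 0; 45 0 -146 366 36 0 0; 45 0 -175 399 40 0 0; 45 0 -206 429 44 0 0; 45 0 -239 456 48 0 0; 45 0 -274 481 52 0 0; 45 0 -310 504 56 0 0; 45 0 -347 524 60 0 0; 45 0 -386 541 64 0 0; 45 0 -426 555 68 0 0; 45 0 -466 567 72 0 0; 45 0 -507 575 76 0 0
```

Emit:
{"name": "servo_tool", "arguments": {
  "rows": "45 0 -5 45 4 0 0; 45 0 -12 90 8 0 0; 45 0 -23 133 12 0 0; 45 0 -37 176 16 0 0; 45 0 -53 217 20 0 0; 45 0 -73 257 24 0 0; 45 0 -95 295 28 0 0; 45 0 -119 332 32 0 0; 45 0 -146 366 36 0 0; 45 0 -175 399 40 0 0; 45 0 -206 429 44 0 0; 45 0 -239 456 48 0 0; 45 0 -274 481 52 0 0; 45 0 -310 504 56 0 0; 45 0 -347 524 60 0 0; 45 0 -386 541 64 0 0; 45 0 -426 555 68 0 0; 45 0 -466 567 72 0 0; 45 0 -507 575 76 0 0"
}}

```text
time_s: 2.05
ee_pos: [578.2, -129.3, 231.0]
ee_rot: [-0.552, -0.442, 0.552, -0.442]
force: [0.9, -0.4, 0.5]
opening: 44.8
```

```bash
python3 - <<'E'
from h import *
from plant import env
f=env.grab_frame('wrist');pickle.dump(f,open('wrist1.pkl','wb'));cv2.imwrite('pics/wrist1.png',f['color'])
s=env.get_state();R0=R.from_quat(s['ee_rot']);ya=R0.as_matrix()[:,1];print(s['time_s'],s['ee_pos'],s['joints'],np.degrees(np.arctan2(ya[1],ya[0])))
print(delta(s['ee_pos'],R0,(511.4,-276.9,165),down(-25.16)))
w=fcloud(f)
print(f['world_to_cam'])
m=(abs(w[...,2]-130)<8)&(np.hypot(w[...,0]-484,w[...,1]+264)<80)
print(m.sum()); q=w[m]; print(rect(q[:,:2]),q[:,2].mean())
ex=np.array([np.cos(np.radians(-25.16)),np.sin(np.radians(-25.16))])
t=(q[:,:2]-[484.2,-264.2])@ex; print(np.histogram(t,bins=np.arange(-50,50,4)))
for a,b in((10,50),(-50,-10)):
    k=(t>a)&(t<b);print(k.sum(), rect(q[k,:2]) if k.sum()>3 else 0)
E
```

```text
2.1 [ 575.12877586 -139.21506728  231.07311681] [ 0.12233539  0.3639555   0.08396648  1.71684268 -0.0272783   1.06311474
 -0.01856999] -13.332039267173252
(array([ 67. , -30.2, 148.3]), array([1.183e+01, 3.500e-01, 1.000e-02]))
[[ 9.75870185e-01 -2.18351012e-01 -4.66175116e-04 -5.92421289e+02]
 [ 2.06184635e-01  9.22193852e-01 -3.27179455e-01  4.31662384e+01]
 [ 7.18698691e-02  3.19188557e-01  9.44962109e-01 -3.80047103e+02]
 [ 0.00000000e+00  0.00000000e+00  0.00000000e+00  1.00000000e+00]]
330
((518.8902587890625, -268.15606689453125), (67.56581115722656, 8.898648262023926), 64.76617431640625) 128.9664166485142
(array([  0,   0,   0,   0,   0,   0,   0,   0,   0,   0,   0,   0,   0,
         0,   0,   0,   0,   0,   0,  52, 163, 115,   0,   0]), array([-50, -46, -42, -38, -34, -30, -26, -22, -18, -14, -10,  -6,  -2,
         2,   6,  10,  14,  18,  22,  26,  30,  34,  38,  42,  46]))
330 ((518.8902587890625, -268.15606689453125), (67.56581115722656, 8.898648262023926), 64.76617431640625)
0 0
```

View pics/wrist1.png

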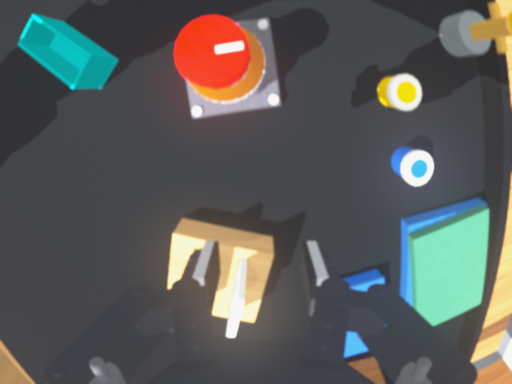

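Emit:
{"name": "servo_tool", "arguments": {
  "rows": "45 0 -4 20 2 0 0; 45 5 -9 45 4 0 0; 45 12 -15 70 6 0 0; 45 20 -20 95 8 0 0; 45 29 -26 120 10 0 0; 45 38 -30 142 12 0 0; 45 46 -33 154 12.5 0 0; 45 51 -33.7 159 12.8 0 0; 45 51 -33.7 159 12.8 0 0; 45 51 -33.7 159 12.8 0 0; 45 51 -33.7 159 12.8 0 0"
}}

```text
time_s: 3.2
ee_pos: [512.6, -274.3, 180.6]
ee_rot: [0.597, 0.38, -0.596, 0.38]
force: [0.5, 0.1, -1.0]
opening: 45.4
```

```bash
cat > look.py <<'E'
from h import *
from plant import env
import sys
f=env.grab_frame('wrist');pickle.dump(f,open(sys.argv[1]+'.pkl','wb'));cv2.imwrite('pics/'+sys.argv[1]+'.png',f['color'])
s=env.get_state();R0=R.from_quat(s['ee_rot']);ya=R0.as_matrix()[:,1];print(s['time_s'],s['ee_pos'].round(1),s['joints'].round(2),np.degrees(np.arctan2(ya[1],ya[0])).round(2),s['force'].round(1),s['opening'],(down(np.degrees(np.arctan2(ya[1],ya[0]))).inv()*R0).as_rotvec(degrees=True).round(2))
w=fcloud(f)
E
cat > a.py <<'E'
exec(open('look.py').read())
m=(abs(w[...,2]-130)<8)&(np.hypot(w[...,0]-484,w[...,1]+264)<80)
print(m.sum()); q=w[m]
ex=np.array([np.cos(np.radians(-25.16)),np.sin(np.radians(-25.16))])
t=(q[:,:2]-[484.2,-264.2])@ex; print(np.histogram(t,bins=np.arange(-50,50,4)))
for a,b in((10,50),(-50,-10)):
    k=(t>a)&(t<b);print(k.sum(), rect(q[k,:2]) if k.sum()>3 else 0,q[k,2].mean())
E
python3 a.py wrist2
```

```text
3.25 [ 512.6 -274.5  180.7] [ 0.31  0.4   0.17  1.79 -0.08  0.95  0.08] -25.08 [ 0.8 -0.2 -0.3] 44.845143950488904 [-0.    0.04  0.05]
2502
(array([  0,   0,   0,   0,  72, 552, 664,   0,   0,   0,   0,   0,   0,
         0,   0,   0,   0,   0,   0,  31, 660, 523,   0,   0]), array([-50, -46, -42, -38, -34, -30, -26, -22, -18, -14, -10,  -6,  -2,
         2,   6,  10,  14,  18,  22,  26,  30,  34,  38,  42,  46]))
1214 ((514.752685546875, -278.1961669921875), (88.3002700805664, 7.6925530433654785), 65.36785888671875) 129.29823729509073
1288 ((460.5240478515625, -251.92294311523438), (86.74661254882812, 8.988447189331055), 64.82184600830078) 128.60408835341022
```

View pics/wrist2.png

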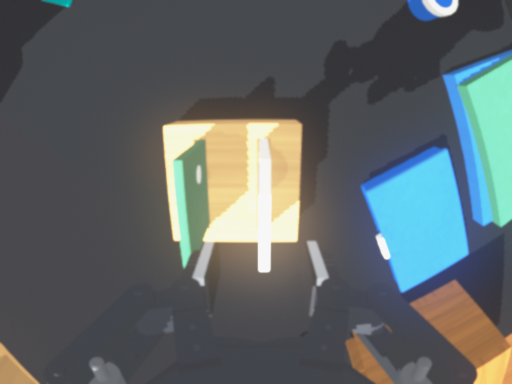

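```bash
python3 - <<'E'
from h import *
from plant import env
f=pickle.load(open('wrist2.pkl','rb'));w=fcloud(f)
p0=np.array([512.6,-274.5,180.7]);Rt=down(-25.1)
t=Rt.inv().apply((w-p0).reshape(-1,3)).reshape(w.shape)
m=(t[...,0]>-20)&(t[...,0]<10)&(abs(t[...,2])<25)&(abs(t[...,1])<60)
q=t[m];print(len(q))
for s in(-1,1):
    k=q[q[:,1]*s>0];print(s,len(k),k.min(0).round(1),k.max(0).round(1),np.median(k,0).round(1), np.percentile(np.abs(k[:,1]),[1,5,10,50]).round(1))
g=cv2.resize(f['color'][200:320,150:370],None,fx=3,fy=3);cv2.imwrite('pics/crop2.png',g)
E
```

```text
1011
-1 511 [-20.  -35.9 -11. ] [ -1.1 -21.9  11.9] [-13.3 -24.1  -6.5] [22.  22.1 22.2 24.1]
1 500 [-20.   22.2 -11.2] [-1.6 36.5 11.7] [-13.4  24.5  -6.5] [22.4 22.4 22.5 24.5]
```

View pics/crop2.png

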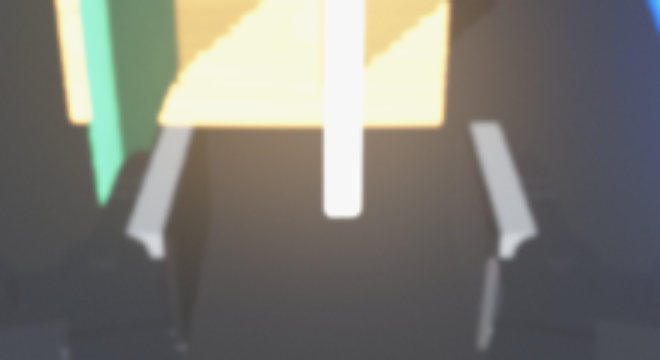

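Emit:
{"name": "servo_tool", "arguments": {
  "rows": "40 8 1.5 1 0 0 0; 40 22 3.3 2.4 0 0 0; 40 38 3.3 2.4 0 0 0; 40 54 3.3 2.4 0 0 0; 40 68 3.3 2.4 0 0 0; 40 78 3.3 2.4 0 0 0; 40 81 3.3 2.4 0 0 0; 40 81 3.3 2.4 0 0 0; 40 81 3.3 2.4 0 0 0"
}}

```text
time_s: 4.15
ee_pos: [514.0, -279.5, 99.8]
ee_rot: [0.597, 0.379, -0.597, 0.379]
force: [0.8, 1.0, -0.1]
opening: 40.2
```

```bash
python3 a.py wrist3
```

```text
4.2 [ 514.1 -279.5  100. ] [ 0.33  0.51  0.15  1.84 -0.11  0.8   0.1 ] -25.2 [1.  0.5 0.6] 40.06749585577851 [-0.    0.    0.08]
6108
(array([   0,    0,    0,    0,   69,  699, 1228,    2,    0,    0,    0,
          0,   55,   89,  132,  422,    1,    0,    0,  213, 1313, 1175,
          0,    0]), array([-50, -46, -42, -38, -34, -30, -26, -22, -18, -14, -10,  -6,  -2,
         2,   6,  10,  14,  18,  22,  26,  30,  34,  38,  42,  46]))
3124 ((506.4836730957031, -272.5447082519531), (85.38526153564453, 27.373437881469727), 64.69009399414062) 129.46173053117104
1998 ((468.16302490234375, -236.0079345703125), (51.75384521484375, 8.974037170410156), 64.60964965820312) 128.1436228956845
```

View pics/wrist3.png

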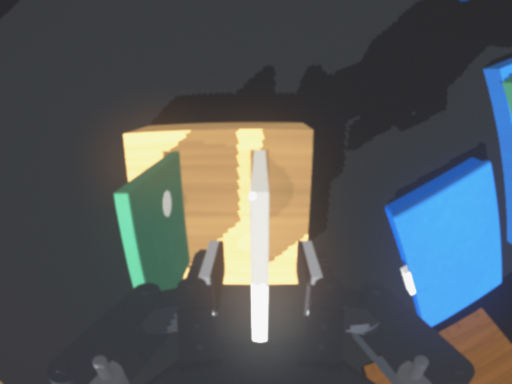

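Emit:
{"name": "servo_tool", "arguments": {
  "rows": "25 0 0 0 0 0 0; 15 0 0 0 0 0 0; 4 0 0 0 0 0 0; 2 0 0 0 0 0 0; 2 0 0 0 0 0 0; 2 0 0 0 0 0 0; 2 0 0 0 0 0 0; 2 0 0 0 0 0 0"
}}

```text
time_s: 5.0
ee_pos: [514.0, -279.4, 99.9]
ee_rot: [0.597, 0.379, -0.597, 0.379]
force: [0.0, -0.1, 5.6]
opening: 6.7
```

Emit:
{"name": "servo_tool", "arguments": {
  "rows": "2 -3 0 0 0 0 0; 2 -8 0 0 0 0 0; 2 -15 0 0 0 0 0; 2 -24 0 0 0 0 0; 2 -34 0 0 0 0 0; 2 -44 0 0 0 0 0; 2 -55 0 0 0 0 0; 2 -68 0 0 0 0 0; 2 -82 0 0 0 0 0; 2 -98 0 0 0 0 0; 2 -115 0 0 0 0 0; 2 -132 0 0 0 0 0; 2 -150 0 0 0 0 0; 2 -165 0 0 0 0 0; 2 -172 0 0 0 0 0; 2 -175 0 0 0 0 0"
}}

```text
time_s: 6.6
ee_pos: [513.8, -279.4, 275.6]
ee_rot: [0.597, 0.378, -0.597, 0.379]
force: [-0.3, 0.1, -1.4]
opening: 6.8
```

```bash
python3 - <<'E'
import sys;sys.argv=['x','wrist4']
exec(open('look.py').read())
g=env.grab_frame('side');cv2.imwrite('pics/side4.png',g['color']);pickle.dump(g,open('side4.pkl','wb'))
p0=s['ee_pos'];a=np.degrees(np.arctan2(ya[1],ya[0]));
t=R0.inv().apply((w-p0).reshape(-1,3)).reshape(w.shape)
m=(abs(t[...,1])<9)&(t[...,0]<95)&(t[...,0]>-45)&(abs(t[...,2])<70)
q=t[m];print(len(q),q.min(0),q.max(0));
top=q[(q[:,0]<-25)&(abs(q[:,1])<5)];print(top.min(0),top.max(0)) if len(top) else 0
E
```

```text
6.65 [ 513.7 -279.3  275.3] [ 0.31  0.31  0.18  1.69 -0.06  1.14  0.07] -25.2 [ 0.2  0.6 -0.4] 6.7639948435371915 [-0.    0.    0.07]
4566 [-44.98063476  -8.99026395 -45.82346825] [89.98502157  8.99734327 39.7755259 ]
[-44.67953612  -4.98910895 -45.66017492] [-25.11079981   4.98829788  39.7755259 ]
```

View pics/wrist4.png

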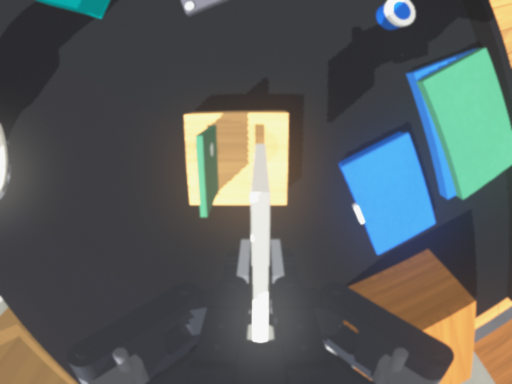

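View pics/side4.png

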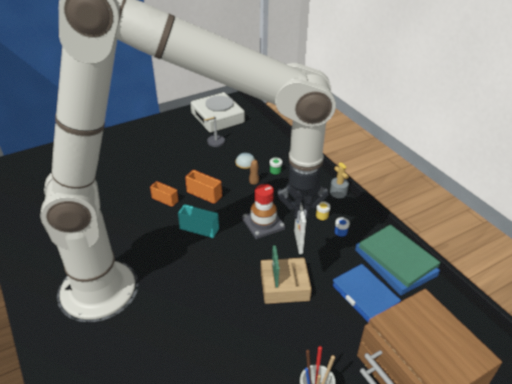

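```bash
python3 - <<'E'
print("; ".join(f"2 0 {-270*a:.0f} {-444*a:.0f} {-53*a:.1f} 0 0" for a in [.01,.03,.06,.10,.16,.22,.28,.345,.41,.475,.54,.605,.67,.735,.80,.86,.91,.95,.98,1]))
E
```

```text
2 0 -3 -4 -0.5 0 0; 2 0 -8 -13 -1.6 0 0; 2 0 -16 -27 -3.2 0 0; 2 0 -27 -44 -5.3 0 0; 2 0 -43 -71 -8.5 0 0; 2 0 -59 -98 -11.7 0 0; 2 0 -76 -124 -14.8 0 0; 2 0 -93 -153 -18.3 0 0; 2 0 -111 -182 -21.7 0 0; 2 0 -128 -211 -25.2 0 0; 2 0 -146 -240 -28.6 0 0; 2 0 -163 -269 -32.1 0 0; 2 0 -181 -297 -35.5 0 0; 2 0 -198 -326 -39.0 0 0; 2 0 -216 -355 -42.4 0 0; 2 0 -232 -382 -45.6 0 0; 2 0 -246 -404 -48.2 0 0; 2 0 -256 -422 -50.3 0 0; 2 0 -265 -435 -51.9 0 0; 2 0 -270 -444 -53.0 0 0
```

Emit:
{"name": "servo_tool", "arguments": {
  "rows": "2 0 -3 -4 -0.5 0 0; 2 0 -8 -13 -1.6 0 0; 2 0 -16 -27 -3.2 0 0; 2 0 -27 -44 -5.3 0 0; 2 0 -43 -71 -8.5 0 0; 2 0 -59 -98 -11.7 0 0; 2 0 -76 -124 -14.8 0 0; 2 0 -93 -153 -18.3 0 0; 2 0 -111 -182 -21.7 0 0; 2 0 -128 -211 -25.2 0 0; 2 0 -146 -240 -28.6 0 0; 2 0 -163 -269 -32.1 0 0; 2 0 -181 -297 -35.5 0 0; 2 0 -198 -326 -39.0 0 0; 2 0 -216 -355 -42.4 0 0; 2 0 -232 -382 -45.6 0 0; 2 0 -246 -404 -48.2 0 0; 2 0 -256 -422 -50.3 0 0; 2 0 -265 -435 -51.9 0 0; 2 0 -270 -444 -53.0 0 0"
}}

```text
time_s: 8.7
ee_pos: [457.4, 238.9, 274.3]
ee_rot: [0.364, 0.606, -0.364, 0.606]
force: [-0.2, -0.1, 0.1]
opening: 7.0
```

Emit:
{"name": "servo_tool", "arguments": {
  "rows": "2 0 0 0 0 0 0; 2 0 0 0 0 0 0; 2 0 0 0 0 0 0"
}}

```text
time_s: 9.0
ee_pos: [458.7, 236.1, 274.2]
ee_rot: [0.366, 0.605, -0.366, 0.605]
force: [-0.3, -1.1, -0.7]
opening: 7.5
```

```bash
cat > b.py <<'E'
exec(open('look.py').read())
hsv=cv2.cvtColor(f['color'],cv2.COLOR_BGR2HSV)
m=(hsv[...,0]<25)&(hsv[...,1]>100)&(abs(w[...,2]-69)<6)&(np.hypot(w[...,0]-459,w[...,1]-237)<80)
q=w[m];print('rim',len(q),q.mean(0),rect(q[:,:2]))
t=R0.inv().apply((w-s['ee_pos']).reshape(-1,3)).reshape(w.shape)
k=t[m];print('rim tool',rect(k[:,1:]),k[:,1:].min(0),k[:,1:].max(0))
n=(abs(t[...,1])<9)&(t[...,0]<95)&(t[...,0]>-45)&(abs(t[...,2])<70)&(hsv[...,1]<80)
q=t[n];print('panel',q.min(0),q.max(0))
E
python3 b.py wrist5
```

```text
9.05 [458.7 236.2 274.2] [-0.28  0.2  -0.28  1.84  0.06  1.11 -0.1 ] 27.67 [-0.8 -0.8 -0.7] 6.596983683774933 [-0.   -0.03 -0.02]
rim 1020 [457.93138353 245.42418582  68.86036915] ((462.1802978515625, 236.68832397460938), (45.55717468261719, 121.64031219482422), 28.316688537597656)
rim tool ((3.4063568115234375, 1.040771484375), (121.64093780517578, 45.55691146850586), 89.35111999511719) [-19.73828884 -59.66771385] [26.8528673  61.69911555]
panel [-44.98474913  -8.99880343 -45.75699356] [90.50847309  8.9942391  39.91719197]
```

View pics/wrist5.png

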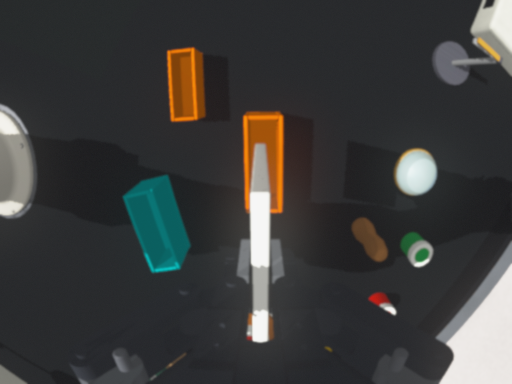

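Emit:
{"name": "servo_tool", "arguments": {
  "rows": "2 5 1 1 0 0 0; 2 15 3.4 3 0.6 0 0; 2 30 3.4 3 0.6 0 0; 2 47 3.4 3 0.6 0 0; 2 64 3.4 3 0.6 0 0; 2 81 3.4 3 0.6 0 0; 2 96 3.4 3 0.6 0 0; 2 108 3.4 3 0.6 0 0; 2 118 3.4 3 0.6 0 0; 2 128 3.4 3 0.6 0 0; 2 138 3.4 3 0.6 0 0; 2 148 3.4 3 0.6 0 0; 2 156 3.4 3 0.6 0 0; 2 162 3.4 3 0.6 0 0; 2 167 3.4 3 0.6 0 0; 2 171 3.4 3 0.6 0 0; 2 174 3.4 3 0.6 0 0; 2 176 3.4 3 0.6 0 0; 2 176 3.4 3 0.6 0 0"
}}

```text
time_s: 10.95
ee_pos: [462.6, 236.4, 98.2]
ee_rot: [0.368, 0.604, -0.368, 0.604]
force: [-1.0, -0.0, -1.1]
opening: 7.1
```

```bash
python3 b.py wrist6; python3 -c "
from plant import env;import cv2
g=env.grab_frame('side');cv2.imwrite('pics/side6.png',cv2.resize(g['color'][120:260,120:300],None,fx=4,fy=4))"
```

```text
11.0 [462.7 236.5  98.3] [-0.32  0.43 -0.25  1.99  0.15  0.74 -0.18] 27.2 [-1.3 -0.7 -1.1] 6.833476600978666 [-0.  0.  0.]
rim 1925 [450.87465684 265.06138322  68.47583126] ((452.6325378417969, 254.20802307128906), (46.08498001098633, 82.2622299194336), 28.0483455657959)
rim tool ((-0.8473262786865234, -20.389324188232422), (82.26228332519531, 46.084999084472656), 89.15110778808594) [-24.36645969 -61.8183911 ] [22.80201567 20.39593369]
panel [-44.99989697  -8.95563533 -45.81476696] [94.98161052  8.99631116 41.22349847]
```

View pics/wrist6.png

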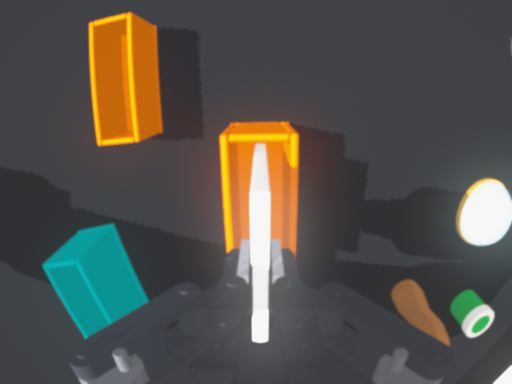

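View pics/side6.png

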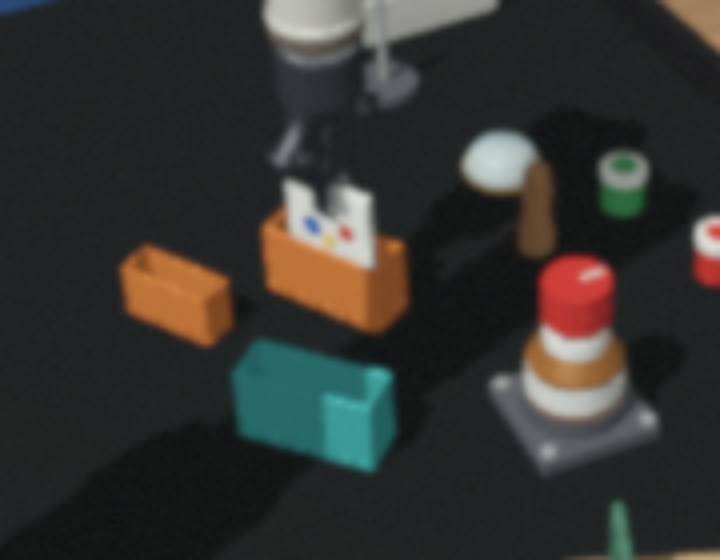

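Emit:
{"name": "servo_tool", "arguments": {
  "rows": "2 1 0 0 0 0 0; 2 2 0 0 0 0 0; 2 3 0 0 0 0 0; 2 3.5 0 0 0 0 0; 2 3.5 0 0 0 0 0"
}}

```text
time_s: 11.55
ee_pos: [462.7, 236.5, 94.9]
ee_rot: [0.368, 0.604, -0.368, 0.604]
force: [-0.3, 0.4, 0.6]
opening: 7.1
```

Emit:
{"name": "servo_tool", "arguments": {
  "rows": "2 1 0 0 0 0 0; 2 1 0 0 0 0 0; 10 1 0 0 0 0 0; 16 1 0 0 0 0 0; 25 1 0 0 0 0 0; 40 1 0 0 0 0 0; 60 1 0 0 0 0 0; 80 1 0 0 0 0 0; 80 1 0 0 0 0 0; 80 1 0 0 0 0 0; 80 -3 0 0 0 0 0; 80 -12 0 0 0 0 0; 80 -25 0 0 0 0 0; 80 -45 0 0 0 0 0; 80 -65 0 0 0 0 0; 80 -90 0 0 0 0 0; 80 -120 0 0 0 0 0; 80 -140 0 0 0 0 0; 80 -145 0 0 0 0 0"
}}

```text
time_s: 13.45
ee_pos: [464.3, 237.4, 243.7]
ee_rot: [0.37, 0.602, -0.367, 0.605]
force: [0.3, 0.5, -0.5]
opening: 80.4
```

```bash
python3 b.py wrist7; python3 -c "
from plant import env;import cv2
g=env.grab_frame('side');cv2.imwrite('pics/side7.png',cv2.resize(g['color'][120:260,120:300],None,fx=4,fy=4))"
```

```text
13.5 [463.9 237.2 242.8] [-0.28  0.24 -0.28  1.87  0.08  1.04 -0.12] 27.2 [-0.1  1.2 -0.3] 80.38648684594801 [ 0.   -0.01  0.29]
rim 1213 [458.54305338 240.92759898  68.88504685] ((461.91400146484375, 236.5174102783203), (45.85030746459961, 121.7005615234375), 28.08480453491211)
rim tool ((-2.949655532836914, -0.37359619140625), (121.70213317871094, 45.84342956542969), 89.11344909667969) [-26.69342342 -60.91564321] [20.83355649 60.24426713]Traceback (most recent call last):
  File "b.py", line 8, in <module>
    q=t[n];print('panel',q.min(0),q.max(0))
                         ~~~~~^^^
    return umr_minimum(a, axis, None, out, keepdims, initial, where)
ValueError: zero-size array to reduction operation minimum which has no identity
```

View pics/wrist7.png

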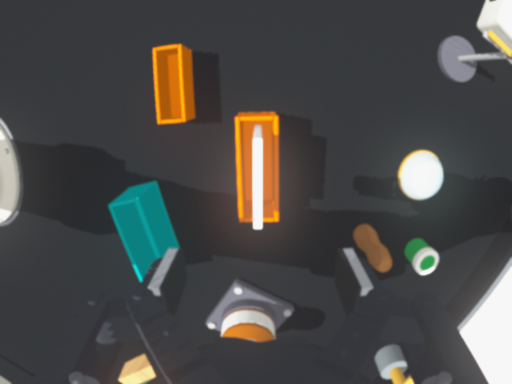

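View pics/side7.png

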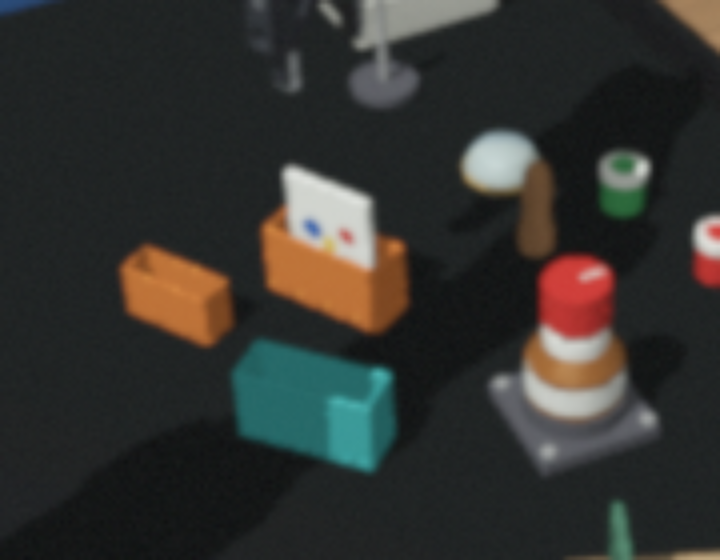

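```bash
python3 - <<'E'
print("; ".join(f"85 0 {-19.5*a:.1f} {262*a:.0f} {57*a:.1f} 0 0" for a in [.02,.06,.12,.2,.3,.4,.5,.6,.7,.8,.88,.94,.98,1,1,1]))
E
```

```text
85 0 -0.4 5 1.1 0 0; 85 0 -1.2 16 3.4 0 0; 85 0 -2.3 31 6.8 0 0; 85 0 -3.9 52 11.4 0 0; 85 0 -5.8 79 17.1 0 0; 85 0 -7.8 105 22.8 0 0; 85 0 -9.8 131 28.5 0 0; 85 0 -11.7 157 34.2 0 0; 85 0 -13.6 183 39.9 0 0; 85 0 -15.6 210 45.6 0 0; 85 0 -17.2 231 50.2 0 0; 85 0 -18.3 246 53.6 0 0; 85 0 -19.1 257 55.9 0 0; 85 0 -19.5 262 57.0 0 0; 85 0 -19.5 262 57.0 0 0; 85 0 -19.5 262 57.0 0 0
```

Emit:
{"name": "servo_tool", "arguments": {
  "rows": "85 0 -0.4 5 1.1 0 0; 85 0 -1.2 16 3.4 0 0; 85 0 -2.3 31 6.8 0 0; 85 0 -3.9 52 11.4 0 0; 85 0 -5.8 79 17.1 0 0; 85 0 -7.8 105 22.8 0 0; 85 0 -9.8 131 28.5 0 0; 85 0 -11.7 157 34.2 0 0; 85 0 -13.6 183 39.9 0 0; 85 0 -15.6 210 45.6 0 0; 85 0 -17.2 231 50.2 0 0; 85 0 -18.3 246 53.6 0 0; 85 0 -19.1 257 55.9 0 0; 85 0 -19.5 262 57.0 0 0; 85 0 -19.5 262 57.0 0 0; 85 0 -19.5 262 57.0 0 0; 85 0 -19.5 262 57 0 0"
}}

```text
time_s: 15.25
ee_pos: [564.9, -4.3, 239.8]
ee_rot: [0.611, 0.355, -0.611, 0.355]
force: [0.7, 0.7, -0.5]
opening: 84.7
```

```bash
cat > c.py <<'E'
exec(open('look.py').read())
hsv=cv2.cvtColor(f['color'],cv2.COLOR_BGR2HSV)
m=(abs(w[...,2]-152)<6)&(np.hypot(w[...,0]-565,w[...,1]+4)<45)
q=w[m];print('cap',len(q),q.mean(0),cv2.minEnclosingCircle(q[:,:2].astype(np.float32)),rect(q[:,:2]))
t=R0.inv().apply((w-s['ee_pos']).reshape(-1,3)).reshape(w.shape)
k=t[m];print('cap tool',k.mean(0),(k.min(0)+k.max(0))/2,k.max(0)-k.min(0))
mm=m&(hsv[...,1]<90);q=w[mm];print('mark',len(q),q.mean(0),rect(q[:,:2]) if len(q)>3 else 0)
E
python3 c.py wrist8
```

```text
15.3 [564.9  -4.4 239.9] [-0.05  0.31  0.01  1.77 -0.01  1.06 -0.55] -29.69 [-0.8  0.4 -1.4] 85.14913049967151 [ 0.    0.02 -0.02]
cap 3330 [569.01242549  -3.94878241 151.56624511] ((568.4522705078125, -5.173099517822266), 27.893699645996094) ((568.5656127929688, -4.807090759277344), (54.7398681640625, 54.398956298828125), 17.970304489135742)
cap tool [88.2926968   3.38336365 -2.41445776] [89.91015982  3.40385729 -1.05644985] [ 7.55822483 54.69363647 55.57837166]
mark 191 [582.00601375  -6.73931055 152.08752299] ((581.8982543945312, -6.895074844360352), (6.8134965896606445, 21.996931076049805), 84.71070098876953)
```

View pics/wrist8.png

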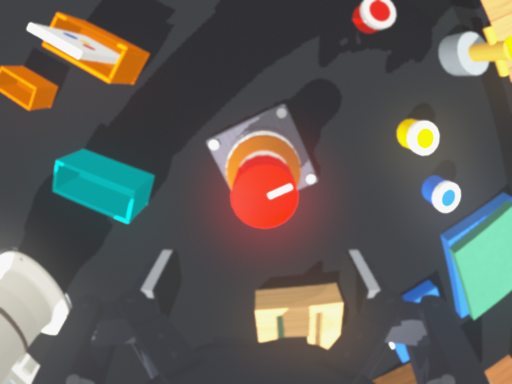

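Emit:
{"name": "servo_tool", "arguments": {
  "rows": "85 8 1.5 -0.5 0 0 0; 85 22 3.4 -1 0 0 0; 85 38 3.4 -1 0 0 0; 85 54 3.4 -1 0 0 0; 85 70 3.4 -1 0 0 0; 85 84 3.4 -1 0 0 0; 85 98 3.4 -1 0 0 0; 85 110 3.4 -1 0 0 0; 85 119 3.4 -1 0 0 0; 85 125 3.4 -1 0 0 0; 85 127 3.4 -1 0 0 0; 85 127 3.4 -1 0 0 0; 85 127 3.4 -1 0 0 0"
}}

```text
time_s: 16.6
ee_pos: [569.0, -6.3, 113.3]
ee_rot: [0.612, 0.354, -0.611, 0.355]
force: [0.6, 0.1, -0.3]
opening: 85.0
```

```bash
python3 c.py wrist9
```

```text
16.65 [569.1  -6.3 113.4] [-0.05  0.47  0.01  1.87 -0.01  0.81 -0.55] -29.8 [-0.3  0.2  0.4] 85.19843051326119 [-0.    0.04  0.06]
cap 10637 [568.4168654   -0.64405145 151.52725087] ((560.167236328125, 0.7418102025985718), 38.23038864135742) ((560.8529052734375, -3.4233169555664062), (56.134090423583984, 70.93757629394531), 77.04063415527344)
cap tool [-38.09655442  -3.34314906  -4.63542128] [-38.57905923 -10.71630143  -0.48724116] [12.05673211 75.50289106 56.28011889]
mark 1064 [555.42220932   6.94111868 152.24300178] ((561.2954711914062, 6.431365966796875), (23.794235229492188, 67.68956756591797), 73.58540344238281)
```

View pics/wrist9.png

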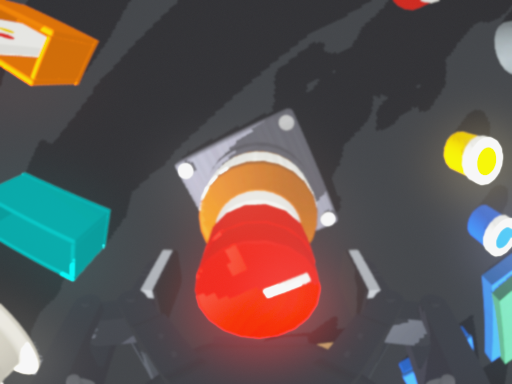

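Emit:
{"name": "servo_tool", "arguments": {
  "rows": "75 0 0 0 0 0 0; 65 0 0 0 0 0 0; 50 0 0 0 0 0 0; 45 0 0 0 0 0 0; 45 0 0 0 0 0 0; 45 0 0 0 0 0 0; 45 0 0 0 0 0 0"
}}

```text
time_s: 17.35
ee_pos: [568.6, -6.2, 113.0]
ee_rot: [0.612, 0.355, -0.612, 0.355]
force: [-2.1, 0.7, 4.5]
opening: 54.9
```

Emit:
{"name": "servo_tool", "arguments": {
  "rows": "45 1 0 0 0 0 0; 45 2.5 0 0 0 0 0; 45 4 0 0 0 0 0; 45 5.5 0 0 0 0 0; 45 7 0 0 0 0 0; 45 7 0 0 0 0 0; 45 7 0 0 0 0 0"
}}

```text
time_s: 18.05
ee_pos: [568.6, -6.2, 106.5]
ee_rot: [0.612, 0.355, -0.612, 0.355]
force: [-3.9, 1.3, 10.3]
opening: 55.1
```

Emit:
{"name": "servo_tool", "arguments": {
  "rows": "45 0.5 0 0 -2 0 0; 45 0.5 0 0 -6 0 0; 45 0.5 0 0 -10 0 0; 45 0.5 0 0 -15 0 0; 45 0.5 0 0 -20 0 0; 45 0.5 0 0 -25 0 0; 45 0.5 0 0 -30 0 0; 45 0.5 0 0 -35 0 0; 45 0.5 0 0 -40 0 0"
}}

```text
time_s: 18.95
ee_pos: [571.0, -5.9, 107.0]
ee_rot: [0.454, 0.542, -0.451, 0.545]
force: [-0.0, 1.0, 10.9]
opening: 55.1
```

Emit:
{"name": "servo_tool", "arguments": {
  "rows": "45 0 0 0 -5 0 0; 45 0 0 0 -10 0 0; 45 0 0 0 -15 0 0; 45 0 0 0 -20 0 0; 45 0 0 0 -25 0 0; 45 0 0 0 -30 0 0; 45 0 0 0 -33 0 0; 45 0 0 0 -35 0 0; 45 0 0 0 -35 0 0; 45 0 0 0 -35 0 0"
}}

```text
time_s: 19.95
ee_pos: [571.1, -5.8, 107.0]
ee_rot: [0.27, 0.652, -0.269, 0.655]
force: [0.5, 0.9, 10.3]
opening: 54.9
```

```bash
python3 c.py wrist10; python3 - <<'E'
from h import *
from plant import env
s=env.get_state();print(s['torque'])
f=env.grab_frame('top');pickle.dump(f,open('top10.pkl','wb'));g=env.grab_frame('side')
a=cv2.resize(f['color'][150:260,160:330],None,fx=3,fy=3);b=cv2.resize(g['color'][150:260,150:300],None,fx=3,fy=3)
cv2.imwrite('pics/t10.png',a);cv2.imwrite('pics/s10.png',b)
E
```

```text
20.0 [571.1  -5.8 107. ] [ 0.2   0.5  -0.29  1.86  0.19  0.81  0.59] 45.21 [ 1.3 -0.  10.7] 54.80980376860674 [ 0.   -0.18  0.24]
cap 1798 [565.69860166  -1.63449931 150.40075132] ((564.9326171875, -3.764643669128418), 44.880428314208984) ((565.3259887695312, -5.212696075439453), (81.5760498046875, 51.019126892089844), 19.83831214904785)
cap tool [-43.41910391  -0.66881175  -6.59811626] [-45.02947857  -2.69763903  -2.34409625] [12.30225362 89.75778295 51.27051435]
mark 1370 [5.64930782e+02 7.86984776e-02 1.51565194e+02] ((568.1334228515625, -6.96173095703125), (89.76028442382812, 25.384567260742188), 45.03266525268555)
[ 0.19594918 -0.01164098  0.03804815]
```

View pics/wrist10.png

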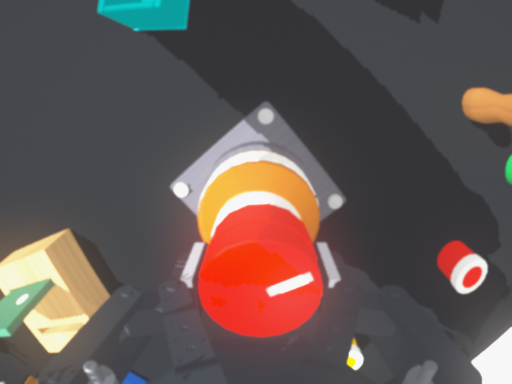

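View pics/s10.png

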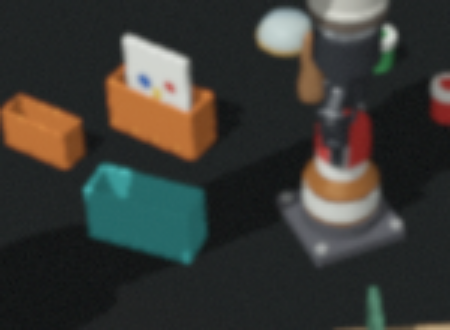

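View pics/t10.png

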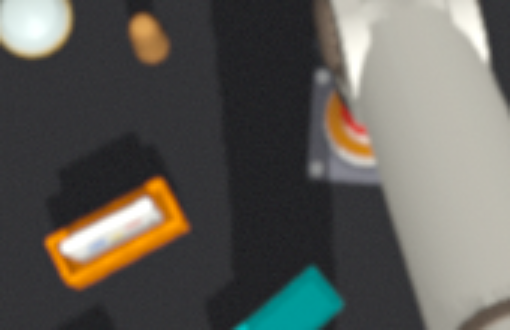

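Emit:
{"name": "servo_tool", "arguments": {
  "rows": "45 -1 0 0 0 0 0; 45 -3 0 0 0 0 0; 45 -5 0 0 0 0 0; 45 -8 0 0 0 0 0; 45 -11 0 0 0 0 0; 45 -14 0 0 0 0 0; 45 -18 0 0 0 0 0; 45 -22 0 0 0 0 0"
}}

```text
time_s: 20.9
ee_pos: [567.6, -6.5, 126.8]
ee_rot: [0.269, 0.654, -0.27, 0.653]
force: [-0.6, 0.7, -0.2]
opening: 55.0
```

Force is down to zero, so the cap is free. I'll keep lifting.

Emit:
{"name": "servo_tool", "arguments": {
  "rows": "45 -4 0 0 0 0 0; 45 -9 0 0 0 0 0; 45 -15 0 0 0 0 0; 45 -22 0 0 0 0 0; 45 -29 0 0 0 0 0; 45 -36 0 0 0 0 0; 45 -41 0 0 0 0 0; 45 -44 0 0 0 0 0; 45 -44 0 0 0 0 0; 45 -44 0 0 0 0 0; 45 -44 0 0 0 0 0"
}}

```text
time_s: 22.0
ee_pos: [568.2, -6.3, 170.9]
ee_rot: [0.269, 0.654, -0.27, 0.654]
force: [0.7, -0.3, -0.3]
opening: 55.1
```

```bash
python3 c.py wrist11; python3 - <<'E'
from h import *
from plant import env
f=env.grab_frame('top');g=env.grab_frame('side');cv2.imwrite('pics/top11.png',f['color'])
b=cv2.resize(g['color'][130:310,140:320],None,fx=3,fy=3)
cv2.imwrite('pics/s11.png',b)
w=cloud(g);hsv=cv2.cvtColor(g['color'],cv2.COLOR_BGR2HSV)
m=((hsv[...,0]<6)|(hsv[...,0]>174))&(hsv[...,1]>150)&(np.hypot(w[...,0]-566,w[...,1]+5)<45)&(w[...,2]>80)
q=w[m];print(len(q),np.percentile(q,[0,2,50,98,100],axis=0).round(1))
E
```

```text
22.05 [568.2  -6.3 170.9] [ 0.21  0.41 -0.31  1.82  0.15  0.94  0.62] 45.2 [ 0.   0.1 -1. ] 54.877787311412455 [ 0.    0.03 -0.03]
cap 0 [nan nan nan] ((0.0, 0.0), 0.0) ((0.0, 0.0), (0.0, 0.0), 0.0)
114 [[535.8 -36.1 169.1]
 [537.4 -35.3 170.5]
 [572.9 -26.3 199. ]
 [590.5   0.8 213.7]
 [591.    1.8 215.6]]c.py:4: RuntimeWarning: Mean of empty slice.
  q=w[m];print('cap',len(q),q.mean(0),cv2.minEnclosingCircle(q[:,:2].astype(np.float32)),rect(q[:,:2]))
  ret = um.true_divide(
c.py:6: RuntimeWarning: Mean of empty slice.
  k=t[m];print('cap tool',k.mean(0),(k.min(0)+k.max(0))/2,k.max(0)-k.min(0))
Traceback (most recent call last):
  File "c.py", line 6, in <module>
    k=t[m];print('cap tool',k.mean(0),(k.min(0)+k.max(0))/2,k.max(0)-k.min(0))
                                       ~~~~~^^^
ValueError: zero-size array to reduction operation minimum which has no identity
```

View pics/wrist11.png

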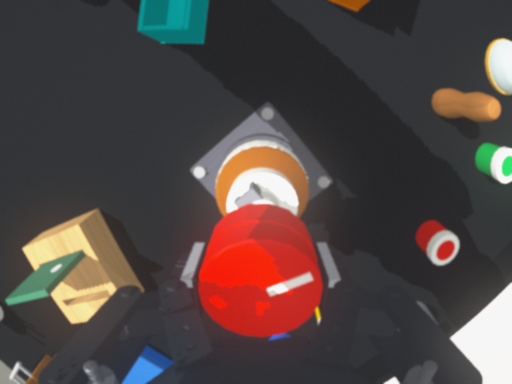

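View pics/s11.png

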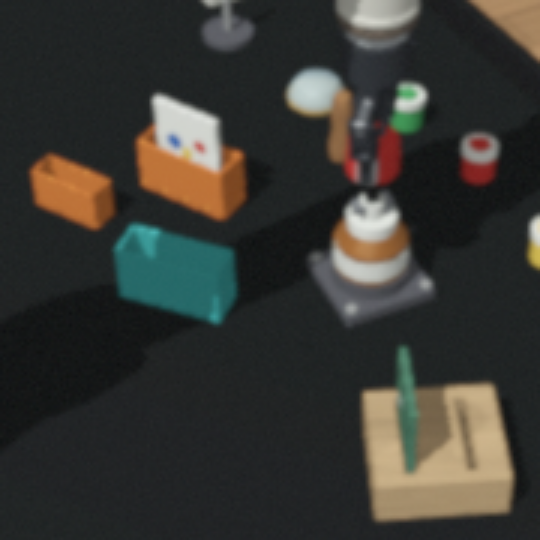

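View pics/top11.png

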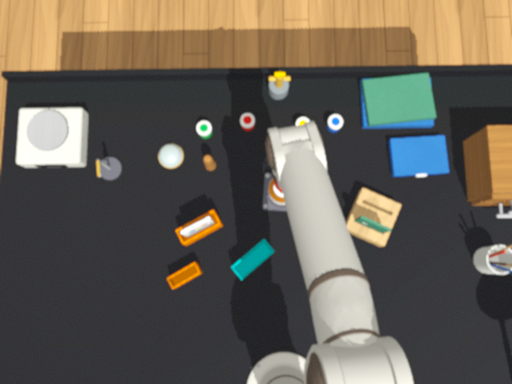

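```bash
python3 -c "
from plant import env
s=env.get_state();print(s['ee_pos'],s['joint_velocities'].round(3),s['opening']);print(env.finish_job())"
```

```text
[568.31947727  -6.32605759 170.98217118] [-0.     0.    -0.003 -0.002  0.002  0.003  0.002] 55.00707001090308
the job is handed in; nothing more can be done
None
```

I've handed the job in at about 22 s of the 64 s allowed: the white panel is in the orange trough, and the arm is holding the red cap above the open bottle.

- **White panel:** I drew it straight up out of the rack, stood it in the larger orange trough and let go. The last side and top pictures show it standing there on its own, with the green panel still in the rack.
- **Cap:** I pinched it, pressed it down about 6.5 mm (10 N, in line with the spring), turned it 75° (1.31 rad) anticlockwise and lifted it. The force fell to zero as it came free. The cap's white mark stayed put in the wrist view through the turn, so the cap turned with the gripper.
- **Final hold:** The cap is level and the arm is still. Its underside is about 170 mm up, roughly 33 mm above the spout top. The gripper reads 55 mm across the 56 mm cap.
- **Everything else:** The last pictures show the other things in place.

**Checks that disagreed:**
- The top camera and the wrist camera differed by about 3.5 mm on where things were. I went with the wrist camera because it matched the fingers.
- The gripper opening read about 1 mm under the true size of both objects.
- The last automatic cap measurement from the wrist picture found nothing, because it searched at the cap's old height. The final cap position comes from the tool pose and the pictures, with the underside height matched by the side camera.

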